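# Set and lock the length stop of a roll-cutting guide

### The arm

A 7-joint arm with a two-finger parallel gripper is mounted at the origin on the work surface. World frame = base frame: x ahead of the robot, y to its left, z up, the work surface at z = 0. Lengths are in m, angles in rad, forces in N, time in s.
With the tool pointing down it reaches from about 0.425 to 0.925 m from the base axis. Payload 6.8 kg.
Tool frame: the origin (TCP) lies on the centre line of the jaws, within the pads' length; the fingertips stand 14 mm ahead of it and the grasp point (between the pads) lies 5 mm behind it; z points along the fingers, y is the direction in which the jaws open and shut (so a half turn about z gives the same grasp; the last joint's range is limited). The gripper opens to 88 mm and grips with 3 to 60 N. Pads are 20 mm wide; open, the fingers measure 115 mm over their backs; the gripper's body (75 mm by 178 mm) begins 61 mm behind the grasp point.
Start: joints at [-1.268, 0.477, 0.022, 1.555, -0.011, 1.109, -0.083], TCP at [0.27, 0.619, 0.237] pointing down, gripper open.
Joint ranges: [-2.96, 2.96], [-0.34, 2.1], [-1.41, 1.46], [0.24, 2.44], [-1.37, 4.51], [0.17, 1.92], [-2.96, 2.96]. Speed limits (rad/s): [2.39, 2.39, 3.14, 3.14, 3.14, 3.14, 3.14].

### API

Orientations are given as a 3x3 rotation matrix whose columns are the frame's x, y, z axes.
In Python, from workcell import robot gives the robot as it stands. The module is installed in compiled form; this text tells all that it offers.
- The arm moves only by the tool send_rows, never from a script. Its argument "motion" is a list of rows, each a list of 6 numbers: the shift along the tool's x, y, z in m, then the turn, a rotation vector about the tool's x, y, z in degrees. In form: [[x, y, z, rx, ry, rz], ...]. A call has 1 to 20 rows; each row is the pose to reach, as a shift and turn from the pose measured when the call began, along the tool's axes at that moment; what a row does not reach only later rows make up. A row lasts 1/10 s, in which the tool goes at most 50 mm and 8.59 degrees, less where a joint would pass 70% of its speed; a pose out of reach is approached as far as the arm can. A call with a gripper value outside its range is refused whole. "jaw" is the opening, from 0 (shut) to 1 (fully open), set as the call begins (left out, the last holds). The fingers move at their own pace and stop on an object; "force" is the grip in N (left out, the last holds). Time passes only in rows, so rows that repeat a pose let the fingers close. It gives the time, the measured TCP pose, the force and the opening at its end, in the units of the state.
- robot.state(): the state, without advancing time (a new reading comes with each control period).
- robot.get_image(name): name is "scene" or "side" or "wrist"; returns a dict with "frame" (480x640x3 uint8, red, green, blue), "depth" (480x640 float32, m along the optical axis (not along the pixel's ray), 0 where there is no reading), "fov_y" (degrees; the focal length in pixels is half the picture's height over the tangent of half this angle, whatever the lens; pixels are square), "cx", "cy" (the principal point, pixels), "distortion" ([k1, k2, p1, p2, k3] as OpenCV has them; the pictures are not rectified), "cam_to_world" (4x4, takes a point from camera to world coordinates); the wrist camera has in their place "T_tool_cam" (4x4, takes a point from camera to tool coordinates, whose origin is the TCP and whose axes are the flange's). Camera axes: x right, y up, looking along -z (the intrinsics and any distortion apply to the point x, -y, -z); pixel columns grow to the right and rows downward; lengths in m; the calibration is good to about 2 mm. A picture is of the moment at which its call begins: read the wrist's pose just before it.
- robot.sign_off(): hands the job in, once; it reports no verdict.
Trained networks look in a picture, given as the dict that the camera call returned (one of the last four; its "shot" number tells which), for a name from the list of things; names that differ only in an ending like _2 or _b are one class to them, and where a whole thing is asked for, a point or a joint stands for the part that bears it (a point fixed in the world has none). Each returns a list of dicts, best first, with "confidence" (0 to 1); they miss things now and then, are a little off and sometimes report something else, mostly with a low value. They report only what shows in the picture. A call takes as long as a camera call.
- robot.trace(picture, thing): "pixels" (480x640 bool, what is visible of it) and "uv" ([column, row] in pixels, amid what is visible of it).
- robot.tip_of(picture, thing): "uv" ([column, row] in pixels: a listed point, or the origin of a listed thing).
The state is a dict: "clock": time; "q": joint angles; "joint_velocities": joint speeds; "tau": joint torques, N m; "ee_pos": TCP position; "eef_rot": TCP orientation; "ft_force": force on the tool from outside, world axes, zero at the start; "moment": the same for the moment, N m; "finger_gap": opening from 0.0 (shut) to 1.0 (fully open).
Only numpy, scipy, OpenCV 4.12 (cv2) and the standard library are available. Lean on these libraries where they do the work, as an engineer would, in place of code of your own. Each camera call takes 0.05 s, during which the arm holds its last target.

### The job

Set the cutting guide for bento-size slices: push the stop's fence plate along the rail with the fingertips until its pin clicks down into the notch of the clip with the round disc (if the clip with the narrow bar comes first, push on through it), then push the lock lever all the way over, away from the robot. Only push: never take the stop between the fingers and never pull its pin knob up. Leave everything else on the table and the board where it is.

Things in the scene. Friction and masses are not known exactly. Their poses are not given: they have to be found in the camera images.
- guide: Fixed cutting guide: a wooden board 480 x 255 mm, 16 mm thick, with an aluminium rail (16 mm wide, 22 mm high) across it, running roughly from right to left as the robot sees it (turned up to 0.2 rad). Origin: board underside, below the middle of the rail line. x: away from the robot, square to the rail; y: along the rail to the left; z up. The board spans x -155 to 100 mm
- rail_start (a point): Point on the board's top face, on the rail's centre line at its right-hand end; axes as the guide's
- rail_end (a point): Point on the board's top face, on the rail's centre line, 340 mm from rail_start towards the rail's left-hand end
- stop (a joint): Travel of the length stop along the rail, m: 0 at rail_start, 0.34 at rail_end (limits); starts at 0 to 0.04. It glides with 1 to 2 N of friction. About 5 to 8 N drives its spring pin up a clip's hump; then the push drops and the stop jumps by itself into the notch. 5 to 8 N more drives it out on the far side, where it runs free
- stop_mark (a point): On the stop, straight below its spring pin, at the height of the board's top face, 34 mm beyond the rail line; axes as the guide's. The stop is captive on the rail; its grey saddle and arm reach 15 mm to either side along the rail, top 38 mm above the board. The pin's black pull knob is right above this point: 24 mm across, 50 to 62 mm above the board
- fence (a point): Centre of the stop's fence plate, the place to push: an upright aluminium plate on the robot's side of the rail, square to it. 10 mm thick along the rail, 85 mm long away from the rail, 41 mm high, its lower edge 3 mm above the board. This point lies 91.5 mm nearer the robot than stop_mark, in line with it along the rail, 23.5 mm above the board
- pin (a joint): Rise of the stop's spring pin, m: 0 at rest, both on the flat and down in a notch; 0.004 on top of a hump; pulled up by its knob it goes to 0.016
- clip_round: Fixed steel clip beyond the rail with a flat white round disc 44 mm across on its far side: the one to use. Origin: middle of its notch, at board-top height; the stop is seated when stop_mark lies on it. Humps 18 mm high lie 10.8 mm before and after it along the rail; the pin starts to climb 21 mm before it. Clips are 80 to 180 mm apart, in either order
- clip_bar: The other clip, alike, but with a narrow flat white bar (10 x 44 mm, square to the rail) in place of the disc. When it comes first, the stop must be pushed into its notch, out again and on
- lock (a joint): Lock lever at the left end of the board, rad: 0 open, leaning 0.5 rad towards the robot; 1.0 locked, leaning 0.5 rad away (limit); starts at 0 to 0.08. It turns about a level axis along the rail, needs 1 to 2 N at its ball and stays where it is left
- lock_tip (a point): Centre of the lever's black ball, 26 mm across, on a rod 10 mm thick and 60 mm long from pivot to ball. The pivot is 22 mm above the board. From 0 to 1.0 the ball moves 58 mm away from the robot; it is 75 mm above the board at both ends of the swing, 82 mm halfway. The block below is 70 mm deep, 50 mm along the rail, 25 mm high
- bento: Closed yellow plastic lunch box with white clips on its two short sides, 126 x 190 x 62 mm, to the right of the guide; loose, to be left alone. Origin: centre of its underside
- bowl: White ceramic rice bowl, 120 mm across, 60 mm high, left of the guide; loose, to be left alone. Origin: centre of its underside
- tongs: Steel tongs lying flat, about 240 mm long, 16 mm high, left of the guide; loose, to be left alone. Origin: centre of its underside
- mould: Small white plastic egg mould (round cup 56 mm across with two round ears, 34 mm high) standing on the near left part of the guide's board, about 115 mm before the rail line and 165 mm left of the board's middle; loose, to be left alone. Origin: centre of its underside
- grinder: Small spice grinder, 40 mm across, 83 mm high, standing on the far right corner of the guide's board; loose, to be left alone. Origin: centre of its underside
- cup: Blue ceramic cup, 72 mm across, 75 mm high, left of the guide; loose, to be left alone. Origin: centre of its underside
- jar: Glass jar with steel cap, 60 mm across, 85 mm high, right of the guide; loose, to be left alone. Origin: centre of its underside

How it is judged:
On the way, in this order (a step that is already met when the one before it is completed fails the run):
1. the stop's pin sits down in the notch of the round-disc clip (horizontal distance between stop_mark and clip_round below 0.003 m and value of joint pin below 0.0015 m), for 0.2 s.
2. the lock lever is pushed over (all of step 1 and value of joint lock above 0.85 rad), for 0.1 s.
At the end, for the whole second after the job is handed in: The stop rests in the notch of the clip with the round disc (within 3 mm in plan, pin down to within 1.5 mm) and the lock lever is over by more than 0.85 of its 1.0 rad (all of step 2 and velocity of joint stop between -0.005 and 0.005 m/s); the robot touches nothing.
It fails at once if the pin knob is pulled up by hand (more than 9 mm) (value of joint pin above 0.009 m).
It fails at once if the stop or its knob is taken between the fingers ((x of the grasp point in the frame of stop_mark between -0.136 and -0.047 m and y of the grasp point in the frame of stop_mark between -0.005 and 0.005 m and z of the grasp point in the frame of stop_mark between -0.01 and 0.044 m) or (x of the grasp point in the frame of stop_mark between -0.009 and 0.009 m and y of the grasp point in the frame of stop_mark between -0.009 and 0.009 m and z of the grasp point in the frame of stop_mark between 0.03 and 0.075 m)).
It fails at once if another thing is shoved or lifted (more than 20 mm) (distance of any of bento, bowl, tongs, mould, grinder, cup, jar from where it was at the start of the episode above 0.02 m).
It also fails if it takes over 50 s, if anything falls off the work surface, if the arm or the gripper's body presses on something with over 40 N, if the wrist force passes 120 N, or if a joint passes its speed limit or range.

## Working session

There is one attempt and no reset: what is moved stays moved. The work goes in short steps, Python scripts to look and compute and a tool call to move; the robot and the scene stay as the last step left them, time stands still between calls to the robot, and variables do not carry over. Pictures are saved under pics/ and viewed, and the job is handed in when it is done.

Besides the shell and the picture viewer there is one more tool, called after "Emit:" as a command line: name --pt "numbers of a row" for each row, then --argument value for the rest. send_rows: Moves the arm, as the interface text tells. Its arguments: {"type":"object","properties":{"motion":{"type":"array","items":{"type":"array","items":{"type":"number"}}},"jaw":{"type":"number"},"force":{"type":"number"}},"required":["motion"]}

```bash
mkdir -p pics; cat > h.py <<'E'
import numpy as np, cv2
from workcell import robot
def K(im):
    H=im['frame'].shape[0]; f=H/2/np.tan(np.radians(im['fov_y'])/2)
    return f
def ray(im,uv,T):
    f=K(im); k=np.array([[f,0,im['cx']],[0,f,im['cy']],[0,0,1]])
    p=cv2.undistortPoints(np.array([[uv]],float),k,np.array(im['distortion'],float))[0,0]
    d=T[:3,:3]@np.array([p[0],-p[1],-1.0]); return T[:3,3],d
def atz(im,uv,z,T=None):
    T=np.array(im['cam_to_world']) if T is None else T
    o,d=ray(im,uv,T); return o+d*(z-o[2])/d[2]
def bydepth(im,uv,T=None):
    T=np.array(im['cam_to_world']) if T is None else T
    o,d=ray(im,uv,T); u,v=int(round(uv[0])),int(round(uv[1]))
    w=im['depth'][max(0,v-1):v+2,max(0,u-1):u+2]; w=w[w>0]
    return o+d*np.median(w) if len(w) else None
def wT(im,st):
    T=np.eye(4);T[:3,:3]=np.array(st['eef_rot']);T[:3,3]=st['ee_pos']; return T@np.array(im['T_tool_cam'])
def save(im,n): cv2.imwrite('pics/'+n,im['frame'][:,:,::-1])
E
python3 - <<'E'
from h import *
np.set_printoptions(precision=4,suppress=True)
s=robot.state();print(s)
for c in ['scene','side']:
    im=robot.get_image(c); save(im,c+'0.png'); print(c,im['fov_y'],im['distortion'],np.array(im['cam_to_world']))
    for t in ['rail_start','rail_end','stop_mark','fence','clip_round','clip_bar','lock_tip','mould','grinder','guide']:
        r=robot.tip_of(im,t)
        for x in r[:2]: print(t,x['confidence'],x['uv'],bydepth(im,x['uv']), atz(im,x['uv'],0.016))
E
```

```text
{'clock': 0.0, 'q': array([-1.2681,  0.4778,  0.0223,  1.5564, -0.0115,  1.1093, -0.0831]), 'joint_velocities': array([0.0015, 0.0009, 0.0008, 0.0019, 0.0002, 0.0021, 0.0014]), 'tau': array([  0.0005, -58.2852,   1.5351, -27.2623,  -0.0542,   0.0169,
         0.0002]), 'ee_pos': array([0.2693, 0.6183, 0.2357]), 'eef_rot': array([[-0.9168,  0.3993, -0.0006],
       [ 0.3993,  0.9168, -0.0017],
       [-0.0001, -0.0018, -1.    ]]), 'ft_force': array([-0.0561, -0.3299,  1.0032]), 'moment': array([-0.0185,  0.0721,  0.0196]), 'finger_gap': 1.0055732083691755}
scene 51.48033481547322 [0.0015 0.     0.     0.     0.    ] [[-0.8161 -0.4127  0.4044  1.0756]
 [ 0.5778 -0.5787  0.5755  0.7955]
 [-0.0035  0.7034  0.7108  1.037 ]
 [ 0.      0.      0.      1.    ]]
rail_start 0.87 [254.1, 243.7] [ 0.6148 -0.1393  0.0312] [ 0.6078 -0.1535  0.016 ]
rail_start 0.17 [361.9, 290.5] [0.4801 0.1845 0.0415] [0.4648 0.1688 0.016 ]
rail_end 0.68 [330.8, 310.4] [0.5997 0.2072 0.0702] [0.5731 0.1742 0.016 ]
stop_mark 0.96 [246.0, 250.1] [ 0.6406 -0.1442  0.0161] [ 0.6406 -0.1442  0.016 ]
fence 0.73 [269.2, 
[... 1187 characters left out ...]
16 ]
clip_round 0.54 [318.5, 227.3] [0.6096 0.0937 0.0307] [0.621  0.1061 0.016 ]
clip_bar 0.44 [352.0, 245.6] [ 0.6254 -0.0333  0.0352] [ 0.6406 -0.0199  0.016 ]
lock_tip 0.52 [263.7, 240.2] [0.4412 0.1428 0.0462] [0.4591 0.1705 0.016 ]
lock_tip 0.38 [287.9, 198.0] [0.581  0.2018 0.0944] [0.6433 0.2832 0.016 ]
mould 0.79 [265.6, 243.0] [0.4384 0.13   0.046 ] [0.456  0.1569 0.016 ]
grinder 0.56 [402.2, 270.3] [ 0.666  -0.1891  0.0269] [ 0.6751 -0.1834  0.016 ]
grinder 0.29 [461.7, 329.0] [ 0.6216 -0.4172  0.0304] [ 0.6329 -0.4133  0.016 ]
guide 0.88 [333.8, 253.1] [ 0.5789 -0.0071  0.0157] [ 0.5786 -0.0074  0.016 ]
guide 0.66 [466.1, 327.4] [ 0.6264 -0.4241  0.0396] [ 0.6452 -0.418   0.016 ]
```

View pics/scene0.png

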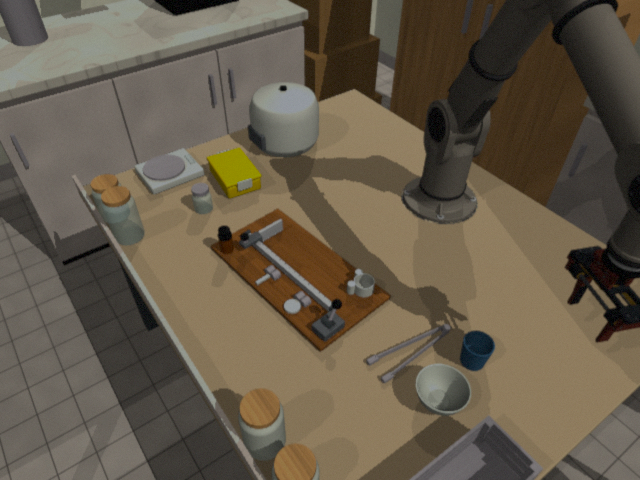

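View pics/side0.png

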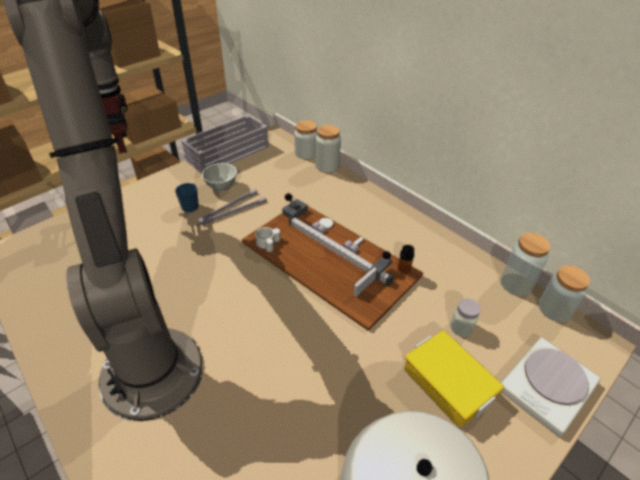

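Both views agree: the bar clip comes first, near scene (272,274), then the round disc near (292,306). The stop sits at the right end of the rail and the lever at the left. Next I'll take a wrist view from above the board.

Emit:
send_rows --pt "-0.03 -0.03 -0.02 0 0 -2" --pt "-0.06 -0.06 -0.03 0 0 -4" --pt "-0.09 -0.093 -0.04 0 0 -6" --pt "-0.12 -0.124 -0.05 0 0 -8" --pt "-0.15 -0.155 -0.06 0 0 -10" --pt "-0.18 -0.187 -0.07 0 0 -12" --pt "-0.21 -0.218 -0.08 0 0 -14" --pt "-0.24 -0.249 -0.09 0 0 -16" --pt "-0.27 -0.28 -0.1 0 0 -18" --pt "-0.3 -0.31 -0.11 0 0 -20" --pt "-0.33 -0.342 -0.12 0 0 -22" --pt "-0.36 -0.373 -0.13 0 0 -24" --pt "-0.39 -0.404 -0.14 0 0 -26" --pt "-0.42 -0.436 -0.15 0 0 -28" --pt "-0.458 -0.475 -0.16 0 0 -30" --pt "-0.458 -0.475 -0.16 0 0 -30" --pt "-0.458 -0.475 -0.16 0 0 -30" --jaw 0 --force 30

```text
clock: 2.8
ee_pos: [0.5, -0.001, 0.3969]
eef_rot: [[-0.994, -0.109, 0.001], [-0.109, 0.994, 0.0], [-0.001, 0.0, -1.0]]
ft_force: [-1.0, -0.7, -0.2]
finger_gap: 0.005
```

```bash
cat > look.py <<'E'
from h import *
import sys
np.set_printoptions(precision=4,suppress=True)
s=robot.state();print(s['clock'],s['ee_pos'],s['eef_rot'],s['finger_gap'],s['ft_force'])
im=robot.get_image('wrist'); save(im,sys.argv[1]); T=wT(im,s)
np.savez(sys.argv[1]+'.npz',depth=im['depth'],T=T,frame=im['frame'])
print(im['fov_y'],im['distortion'],T)
Z={'lock_tip':0.091,'fence':0.0395}
for t in ['rail_start','rail_end','stop_mark','fence','clip_round','clip_bar','lock_tip','mould','grinder']:
    for x in robot.tip_of(im,t)[:2]: print(t,x['confidence'],x['uv'],bydepth(im,x['uv'],T), atz(im,x['uv'],Z.get(t,0.016),T))
E
python3 look.py w1.png
```

```text
2.8 [ 0.5    -0.001   0.3969] [[-0.9941 -0.1087  0.0006]
 [-0.1087  0.9941  0.0002]
 [-0.0006  0.0002 -1.    ]] 0.0054338042739451595 [-0.9646 -0.6953 -0.1589]
59.722353220040624 [-0.0224  0.      0.      0.      0.    ] [[-0.1098 -0.9549 -0.2759  0.4253]
 [ 0.994  -0.1051 -0.0315 -0.0091]
 [ 0.0011 -0.2777  0.9607  0.5446]
 [ 0.      0.      0.      1.    ]]
rail_start 0.96 [185.5, 253.0] [ 0.6015 -0.1562  0.0544] [ 0.6154 -0.1677  0.016 ]
rail_end 0.75 [441.0, 252.3] [0.5707 0.1627 0.0383] [0.5772 0.1703 0.016 ]
stop_mark 0.66 [202.7, 272.6] [ 0.6252 -0.1343  0.0541] [ 0.6407 -0.144   0.016 ]
fence 0.9 [192.2, 212.4] [ 0.5485 -0.1483  0.0575] [ 0.553  -0.1535  0.0395]
fence 0.31 [296.3, 273.8] [ 0.6223 -0.0179  0.0322] [ 0.6195 -0.0178  0.0395]
clip_round 0.98 [385.8, 274.1] [0.6104 0.0988 0.0308] [0.6158 0.1019 0.016 ]
clip_bar 0.86 [297.5, 272.7] [ 0.6201 -0.0165  0.0334] [ 0.6268 -0.0168  0.016 ]
lock_tip 0.92 [493.0, 285.5] [0.5847 0.2074 0.1034] [0.5892 0.2136 0.091 ]
lock_tip 0.28 [194.5, 210.6] [ 0.5477 -0.1476  0.0507] [ 0.5377 -0.1363  0.091 ]
mould 0.92 [453.9, 163.4] [0.4598 0.1635 0.0186] [0.46   0.1643 0.016 ]
grinder 0.66 [177.7, 300.0] [ 0.6708 -0.168   0.0447] [ 0.6849 -0.1771  0.016 ]
```

View pics/w1.png

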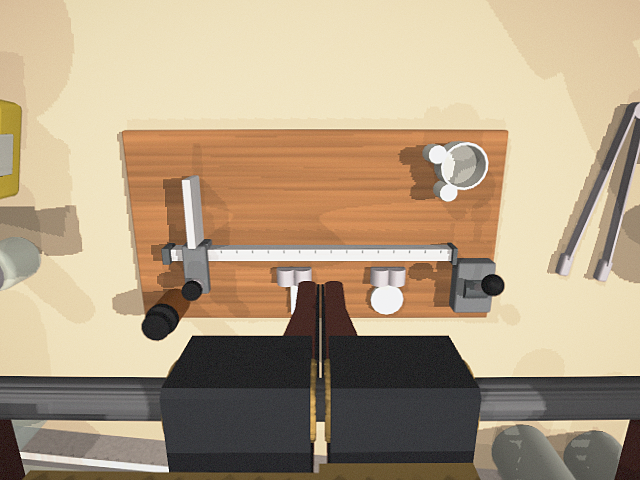

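```bash
cat > pc.py <<'E'
from h import *
np.set_printoptions(precision=4,suppress=True)
f=240/np.tan(np.radians(59.722353220040624)/2)
def cloud(fn,cx,cy,dist):
    d=np.load(fn); dep=d['depth'];T=d['T']
    v,u=np.mgrid[0:480,0:640]; p=np.stack([u,v],-1).reshape(-1,1,2).astype(float)
    k=np.array([[f,0,cx],[0,f,cy],[0,0,1]])
    p=cv2.undistortPoints(p,k,np.array(dist)).reshape(480,640,2)
    P=np.stack([p[...,0]*dep,-p[...,1]*dep,-dep],-1)
    return P@T[:3,:3].T+T[:3,3],dep>0
E
python3 - <<'E'
from pc import *
im=robot.get_image('wrist');print(im['cx'],im['cy'],im['distortion'])
W,ok=cloud('w1.png.npz',im['cx'],im['cy'],im['distortion'])
np.save('W1.npy',W)
th=0.11;ex=np.array([np.cos(th),np.sin(th)]);ey=np.array([-np.sin(th),np.cos(th)])
def reg(u0,u1,v0,v1,z0,z1):
    w=W[v0:v1,u0:u1].reshape(-1,3); w=w[(w[:,2]>z0)&(w[:,2]<z1)]
    a=w[:,:2]@ex;b=w[:,:2]@ey
    print(len(w),'mean',w.mean(0),'ex',np.percentile(a,[1,99]),'ey',np.percentile(b,[1,50,99]))
    return w
print('board z',np.median(W[180:230,230:400,2]))
w=reg(170,215,170,246,0.052,0.07)
c=np.polyfit(w[:,1]*0+w[:,0],w[:,1],1);print('fence slope',c[0])
w=reg(205,450,240,262,0.03,0.05)
c=np.polyfit(w[:,1],w[:,0],1);print('rail slope',c,'angle',-np.arctan(c[0]))
reg(175,215,270,305,0.07,0.09) #knob
reg(270,320,262,290,0.025,0.05)
reg(365,412,262,290,0.025,0.05)
reg(475,512,268,302,0.085,0.12)#ball
reg(368,405,285,315,0.017,0.05)
E
```

```text
319.98275732652155 239.4708902718845 [-0.0224  0.      0.      0.      0.    ]
board z 0.015725587000471775
664 mean [ 0.5483 -0.152   0.0586] ex [0.4893 0.5687] ey [-0.2172 -0.2108 -0.2069]
fence slope 0.11068580377067823
3200 mean [0.5891 0.0182 0.0374] ex [0.5788 0.596 ] ey [-0.1976 -0.0463  0.1076]
rail slope [-0.1074  0.591 ] angle 0.10698898451051984
316 mean [ 0.6411 -0.1418  0.077 ] ex [0.6113 0.6335] ey [-0.2228 -0.2113 -0.2007]
502 mean [ 0.6272 -0.0234  0.0312] ex [0.6117 0.6341] ey [-0.1117 -0.0933 -0.0697]
595 mean [0.6148 0.1012 0.0313] ex [0.6117 0.6408] ey [0.0123 0.0337 0.0555]
422 mean [0.5857 0.2086 0.0995] ex [0.5953 0.6186] ey [0.133  0.1423 0.1566]
840 mean [0.6481 0.1056 0.024 ] ex [0.6319 0.6786] ey [0.0126 0.0339 0.0581]
```

The wrist view is clear. The fence top is at about (192,212), the bar clip at (296,275), the round clip at (386,275) with its disc at (386,299), and the ball at (493,285). In rail coordinates, the fence's right face is at ey -0.217, the notches at -0.091 and +0.034, and the ball at ex 0.606, ey 0.144. I'll go down to the right of the fence.

Emit:
send_rows --pt "-0.008 -0.04 0.02 0 0 0" --pt "-0.016 -0.08 0.04 0 0 0" --pt "-0.024 -0.12 0.06 0 0 0" --pt "-0.03 -0.16 0.08 0 0 0" --pt "-0.033 -0.194 0.1 0 0 0" --pt "-0.033 -0.194 0.14 0 0 0" --pt "-0.033 -0.194 0.18 0 0 0" --pt "-0.033 -0.194 0.22 0 0 0" --pt "-0.033 -0.194 0.26 0 0 0" --pt "-0.033 -0.194 0.3 0 0 0" --pt "-0.033 -0.194 0.325 0 0 0" --pt "-0.033 -0.194 0.345 0 0 0" --pt "-0.033 -0.194 0.345 0 0 0" --pt "-0.033 -0.194 0.345 0 0 0"

```text
clock: 4.75
ee_pos: [0.5546, -0.1883, 0.0518]
eef_rot: [[-0.994, -0.113, -0.0], [-0.113, 0.994, -0.0], [0.0, 0.0, -1.0]]
ft_force: [0.1, 0.3, 0.9]
finger_gap: 0.004
```

```bash
python3 look.py w2.png
```

```text
4.75 [ 0.5546 -0.1883  0.0518] [[-0.9936 -0.1131 -0.0004]
 [-0.1131  0.9936 -0.    ]
 [ 0.0004  0.     -1.    ]] 0.003549320473810916 [0.0917 0.2578 0.942 ]
59.722353220040624 [-0.0224  0.      0.      0.      0.    ] [[-0.1142 -0.9547 -0.2748  0.4801]
 [ 0.9935 -0.1095 -0.0325 -0.1968]
 [ 0.001  -0.2767  0.961   0.1996]
 [ 0.      0.      0.      1.    ]]
fence 0.64 [401.3, 309.5] [ 0.5436 -0.1591  0.0588] [ 0.5523 -0.154   0.0395]
clip_bar 0.96 [609.3, 440.6] [ 0.6186 -0.0323  0.0268] [ 0.6273 -0.022   0.016 ]
```

Emit:
send_rows --pt "0 0.007 0 0 0 0" --pt "0 0.014 0 0 0 0" --pt "0 0.021 0 0 0 0" --pt "0 0.028 0 0 0 0" --pt "0 0.036 0 0 0 0" --pt "0 0.044 0 0 0 0" --pt "0 0.052 0 0 0 0" --pt "0 0.06 0 0 0 0" --pt "0 0.068 0 0 0 0" --pt "0 0.076 0 0 0 0" --pt "0 0.084 0 0 0 0" --pt "0 0.09 0 0 0 0" --pt "0 0.09 0 0 0 0"

```text
clock: 6.55
ee_pos: [0.5442, -0.0972, 0.0518]
eef_rot: [[-0.993, -0.115, -0.0], [-0.115, 0.993, 0.001], [0.0, 0.001, -1.0]]
ft_force: [-0.3, -0.2, 0.3]
finger_gap: 0.003
```

```bash
python3 look.py w3.png
```

```text
6.55 [ 0.5442 -0.0972  0.0518] [[-0.9934 -0.1149 -0.0002]
 [-0.1149  0.9934  0.001 ]
 [ 0.0001  0.001  -1.    ]] 0.0033631399320401124 [-0.2986 -0.1566  0.2664]
59.722353220040624 [-0.0224  0.      0.      0.      0.    ] [[-0.1159 -0.9545 -0.2749  0.4697]
 [ 0.9933 -0.1109 -0.034  -0.106 ]
 [ 0.002  -0.277   0.9609  0.1996]
 [ 0.      0.      0.      1.    ]]
stop_mark 0.5 [486.1, 372.8] [ 0.5824 -0.0077  0.016 ] [ 0.5824 -0.0076  0.016 ]
fence 0.78 [354.5, 310.6] [ 0.535  -0.0854  0.0601] [ 0.5447 -0.0823  0.0395]
```

View pics/w3.png

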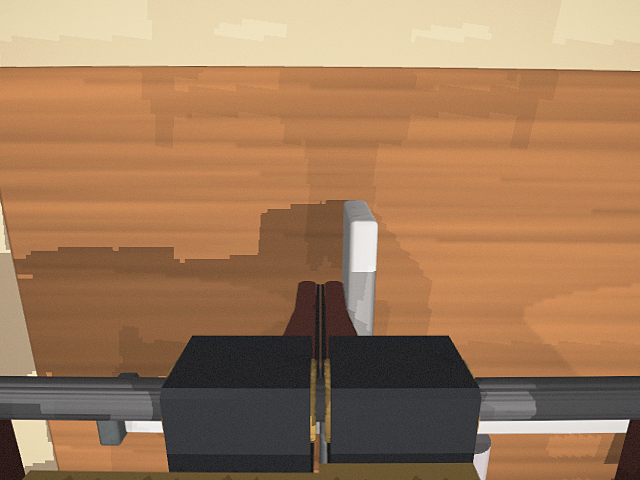

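Emit:
send_rows --pt "0 0.004 0 0 0 0" --pt "0 0.008 0 0 0 0" --pt "0 0.012 0 0 0 0" --pt "0 0.016 0 0 0 0" --pt "0 0.02 0 0 0 0" --pt "0 0.024 0 0 0 0" --pt "0 0.028 0 0 0 0" --pt "0 0.032 0 0 0 0" --pt "0 0.036 0 0 0 0" --pt "0 0.04 0 0 0 0" --pt "0 0.044 0 0 0 0" --pt "0 0.048 0 0 0 0" --pt "0 0.052 0 0 0 0" --pt "0 0.056 0 0 0 0" --pt "0 0.06 0 0 0 0" --pt "0 0.064 0 0 0 0" --pt "0 0.068 0 0 0 0" --pt "0 0.072 0 0 0 0" --pt "0 0.076 0 0 0 0" --pt "0 0.08 0 0 0 0"

```text
clock: 9.05
ee_pos: [0.5352, -0.019, 0.0519]
eef_rot: [[-0.994, -0.113, 0.0], [-0.113, 0.994, 0.0], [-0.0, -0.0, -1.0]]
ft_force: [-0.1, -2.2, -0.9]
finger_gap: 0.003
```

```bash
python3 look.py w4.png; python3 - <<'E'
from h import *
im=robot.get_image('scene');save(im,'s4.png');cv2.imwrite('pics/s4c.png',cv2.resize(im['frame'][190:360,190:420,::-1],None,fx=3,fy=3))
E
```

```text
9.05 [ 0.5352 -0.019   0.0519] [[-0.9936 -0.1131  0.0003]
 [-0.1131  0.9936  0.    ]
 [-0.0003 -0.     -1.    ]] 0.003204650454033852 [-0.077  -2.237  -0.9281]
59.722353220040624 [-0.0224  0.      0.      0.      0.    ] [[-0.1142 -0.9545 -0.2754  0.4606]
 [ 0.9935 -0.1094 -0.0326 -0.0275]
 [ 0.0009 -0.2774  0.9608  0.1996]
 [ 0.      0.      0.      1.    ]]
rail_start 0.61 [21.2, 387.2] [ 0.5142 -0.0772  0.1336] [ 0.6098 -0.1657  0.016 ]
fence 0.63 [357.9, 307.3] [ 0.5246 -0.0061  0.0601] [ 0.5341 -0.0029  0.0395]
clip_round 0.76 [523.0, 445.1] [0.6056 0.0925 0.0279] [0.6156 0.1008 0.016 ]
```

View pics/s4c.png

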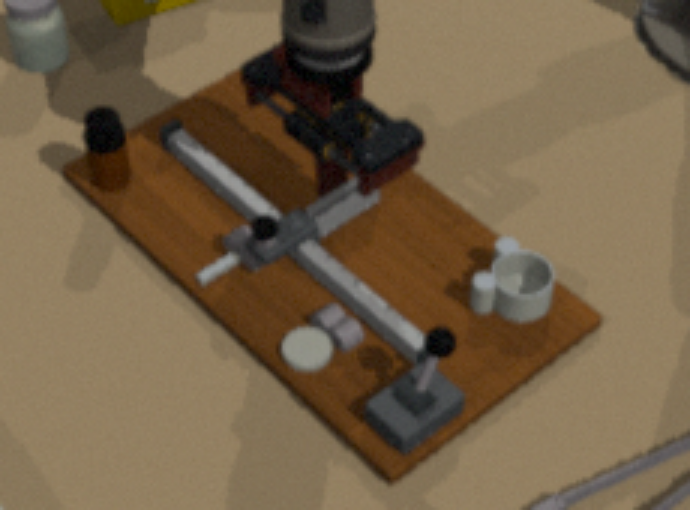

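View pics/w4.png

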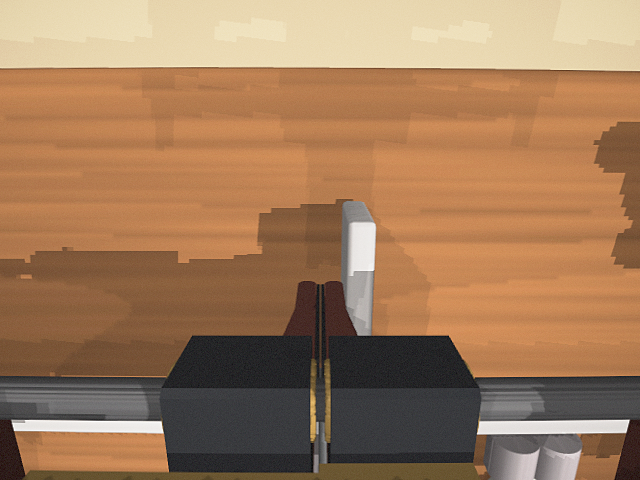

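```bash
cat > f.py <<'E'
from pc import *
import sys
W,ok=cloud(sys.argv[1],319.98,239.47,[-.0224,0,0,0,0])
th=0.11;ex=np.array([np.cos(th),np.sin(th)]);ey=np.array([-np.sin(th),np.cos(th)])
def reg(u0,u1,v0,v1,z0,z1):
    w=W[v0:v1,u0:u1].reshape(-1,3); w=w[(w[:,2]>z0)&(w[:,2]<z1)]
    if len(w)<5: return
    a=w[:,:2]@ex;b=w[:,:2]@ey
    print(len(w),'z',np.median(w[:,2]),'ex',np.percentile(a,[1,99]),'ey',np.percentile(b,[1,50,99]))
reg(335,380,215,275,0.055,0.065)
reg(480,600,430,472,0.025,0.045)
E
python3 f.py w4.png.npz; python3 f.py w3.png.npz
```

```text
1570 z 0.05944235038074043 ex [0.4888 0.5081] ey [-0.0682 -0.0635 -0.0584]
3135 z 0.03180776295640553 ex [0.5939 0.6274] ey [0.0015 0.0304 0.0539]
1605 z 0.05947647307589876 ex [0.4887 0.5083] ey [-0.1464 -0.1418 -0.1366]
724 z 0.037347618667126395 ex [0.5937 0.6249] ey [-0.0799 -0.0701 -0.0249]
```

Emit:
send_rows --pt "0 0.007 0 0 0 0" --pt "0 0.014 0 0 0 0" --pt "0 0.021 0 0 0 0" --pt "0 0.028 0 0 0 0" --pt "0 0.035 0 0 0 0" --pt "0 0.042 0 0 0 0" --pt "0 0.049 0 0 0 0" --pt "0 0.055 0 0 0 0" --pt "0 0.06 0 0 0 0" --pt "0 0.065 0 0 0 0" --pt "0 0.069 0 0 0 0" --pt "0 0.073 0 0 0 0" --pt "0 0.076 0 0 0 0" --pt "0 0.079 0 0 0 0" --pt "0 0.081 0 0 0 0" --pt "0 0.083 0 0 0 0" --pt "0 0.085 0 0 0 0" --pt "0 0.087 0 0 0 0" --pt "0 0.0885 0 0 0 0" --pt "0 0.0885 0 0 0 0"

```text
clock: 11.6
ee_pos: [0.5247, 0.0695, 0.0517]
eef_rot: [[-0.993, -0.114, -0.001], [-0.114, 0.993, 0.001], [0.001, 0.001, -1.0]]
ft_force: [-1.0, 0.1, 0.3]
finger_gap: 0.008
```

```bash
python3 look.py w5.png;python3 f.py w5.png.npz; python3 - <<'E'
from h import *
im=robot.get_image('scene');cv2.imwrite('pics/s5c.png',cv2.resize(im['frame'][190:360,190:420,::-1],None,fx=3,fy=3))
E
```

```text
11.6 [0.5247 0.0695 0.0517] [[-0.9935 -0.1139 -0.0008]
 [-0.1139  0.9935  0.0009]
 [ 0.0007  0.001  -1.    ]] 0.00764694555622424 [-1.0351  0.0785  0.2923]
59.722353220040624 [-0.0224  0.      0.      0.      0.    ] [[-0.115  -0.9547 -0.2743  0.4503]
 [ 0.9934 -0.11   -0.0336  0.0608]
 [ 0.0019 -0.2764  0.9611  0.1995]
 [ 0.      0.      0.      1.    ]]
fence 0.66 [353.8, 311.8] [0.5161 0.0812 0.06  ] [0.5258 0.0842 0.0395]
clip_bar 0.67 [129.5, 443.6] [ 0.6174 -0.0165  0.0268] [ 0.6278 -0.0213  0.016 ]
lock_tip 0.53 [553.2, 170.4] [0.4594 0.1636 0.0193] [0.4558 0.1228 0.091 ]
mould 0.92 [553.2, 171.0] [0.4597 0.1639 0.019 ] [0.4598 0.1656 0.016 ]
1512 z 0.059467929189954624 ex [0.4888 0.5074] ey [0.0212 0.0258 0.031 ]
3243 z 0.03996142684458032 ex [0.5893 0.6249] ey [0.0896 0.1266 0.1458]
```

View pics/s5c.png

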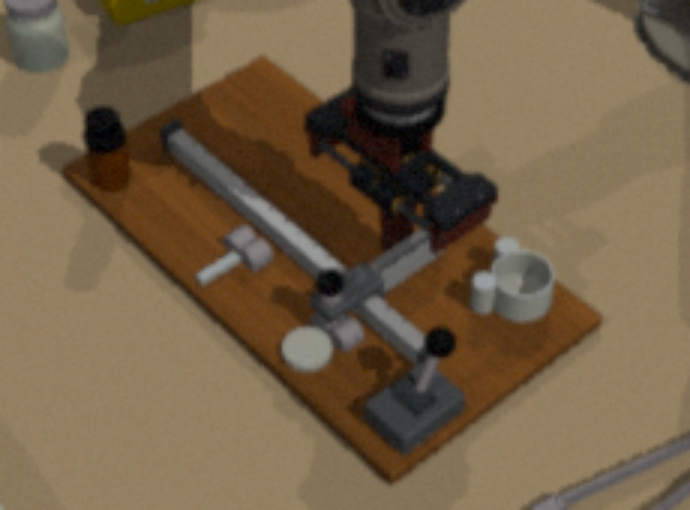

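View pics/w5.png

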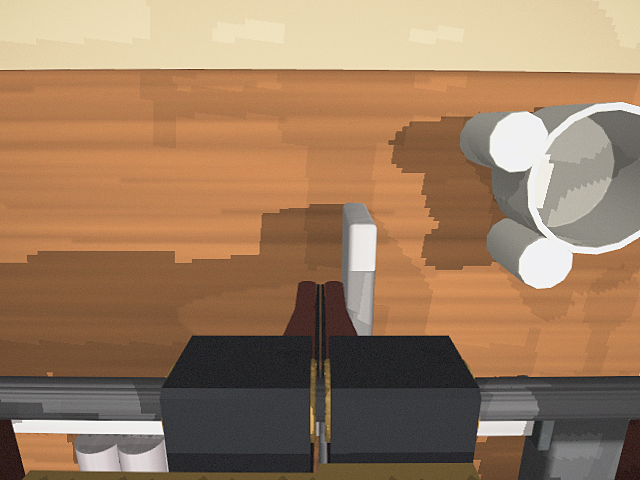

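The stop is at the crest: the knob is still up and the fence still touches the finger. I'll creep on.

Emit:
send_rows --pt "0 0.001 0 0 0 0" --pt "0 0.002 0 0 0 0" --pt "0 0.003 0 0 0 0" --pt "0 0.003 0 0 0 0"

```text
clock: 12.55
ee_pos: [0.5249, 0.0717, 0.0519]
eef_rot: [[-0.994, -0.113, 0.0], [-0.113, 0.994, 0.0], [-0.0, 0.0, -1.0]]
ft_force: [-0.1, -0.3, -1.2]
finger_gap: 0.01
```

```bash
python3 look.py w6.png|head -1;python3 f.py w6.png.npz; python3 - <<'E'
from h import *
im=robot.get_image('scene');cv2.imwrite('pics/s6c.png',cv2.resize(im['frame'][190:360,190:420,::-1],None,fx=3,fy=3))
E
```

```text
12.55 [0.5249 0.0717 0.0519] [[-0.9936 -0.113   0.0003]
1010 z 0.05945136754077167 ex [0.4888 0.5078] ey [0.0284 0.0313 0.0347]
3337 z 0.04012793011199131 ex [0.5903 0.6253] ey [0.0922 0.128  0.1476]
```

View pics/s6c.png

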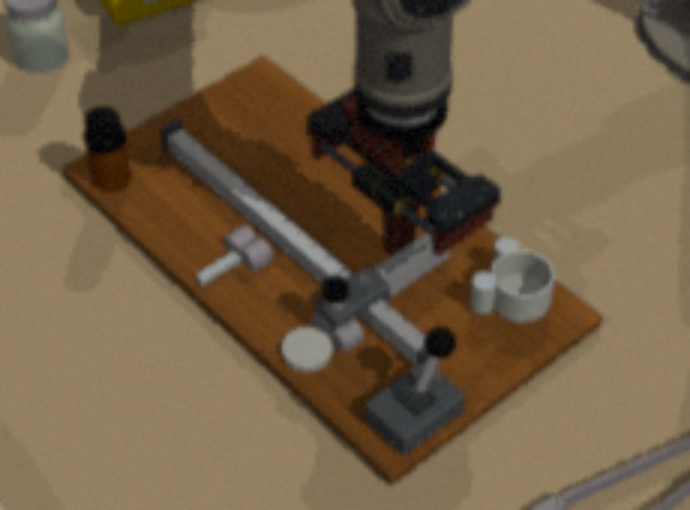

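```bash
sed -i 's/reg(335,380,215,275/reg(325,420,215,275/' f.py; python3 f.py w6.png.npz; python3 f.py w5.png.npz
```

```text
1553 z 0.059465661927457 ex [0.4888 0.5078] ey [0.0284 0.0331 0.0383]
3337 z 0.04012793011199131 ex [0.5903 0.6253] ey [0.0922 0.128  0.1476]
1512 z 0.059467929189954624 ex [0.4888 0.5074] ey [0.0212 0.0258 0.031 ]
3243 z 0.03996142684458032 ex [0.5893 0.6249] ey [0.0896 0.1266 0.1458]
```

View pics/w6.png

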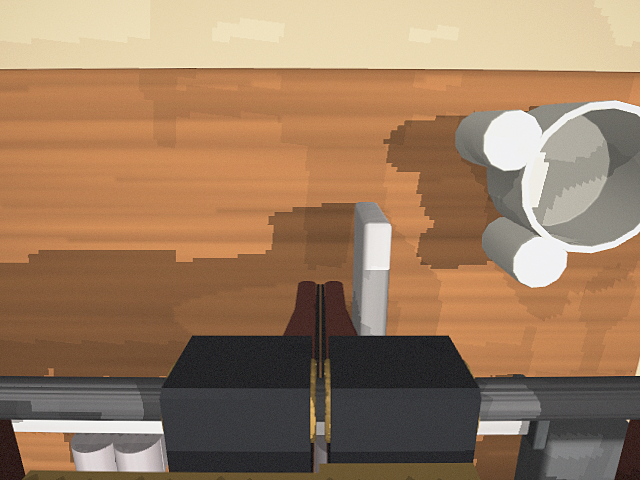

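The stop jumped clear of the finger: the fence is now at ey 0.033 against the clip at 0.034. I'll back off, rise and check.

Emit:
send_rows --pt "0 -0.01 0 0 0 0" --pt "0 -0.02 0 0 0 0" --pt "0 -0.02 -0.03 0 0 0" --pt "0 -0.02 -0.07 0 0 0" --pt "0 -0.02 -0.11 0 0 0" --pt "0 -0.02 -0.15 0 0 0" --pt "0.01 0.0 -0.19 0 0 0" --pt "0.02 0.03 -0.22 0 0 0" --pt "0.02 0.05 -0.23 0 0 0" --pt "0.02 0.05 -0.23 0 0 0" --pt "0.02 0.05 -0.23 0 0 0"

```text
clock: 14.2
ee_pos: [0.4993, 0.1176, 0.2816]
eef_rot: [[-0.994, -0.112, 0.0], [-0.112, 0.994, -0.0], [-0.0, -0.0, -1.0]]
ft_force: [0.3, -0.6, -0.6]
finger_gap: 0.009
```

```bash
python3 look.py w7.png
```

```text
14.2 [0.4993 0.1176 0.2816] [[-0.9937 -0.1123  0.0001]
 [-0.1123  0.9937 -0.0003]
 [-0.     -0.0003 -1.    ]] 0.008673071147088159 [ 0.3381 -0.633  -0.6482]
59.722353220040624 [-0.0224  0.      0.      0.      0.    ] [[-0.1134 -0.9547 -0.2752  0.4248]
 [ 0.9936 -0.1087 -0.032   0.1092]
 [ 0.0006 -0.2771  0.9609  0.4293]
 [ 0.      0.      0.      1.    ]]
rail_start 0.92 [44.1, 275.7] [ 0.6063 -0.1503  0.0377] [ 0.6163 -0.1646  0.016 ]
rail_end 0.82 [362.8, 273.5] [0.5674 0.1689 0.0371] [0.5751 0.1721 0.016 ]
fence 0.67 [289.1, 223.4] [0.5187 0.0919 0.0597] [0.5238 0.0909 0.0395]
clip_bar 0.62 [180.3, 302.3] [ 0.6214 -0.0132  0.0339] [ 0.6303 -0.0187  0.016 ]
lock_tip 0.97 [415.2, 321.2] [0.582  0.2102 0.1026] [0.5876 0.2138 0.091 ]
mould 0.55 [373.4, 165.5] [0.462  0.1661 0.0186] [0.4622 0.1665 0.016 ]
grinder 0.73 [34.3, 334.0] [ 0.6737 -0.165   0.0386] [ 0.6881 -0.1809  0.016 ]
```

View pics/w7.png

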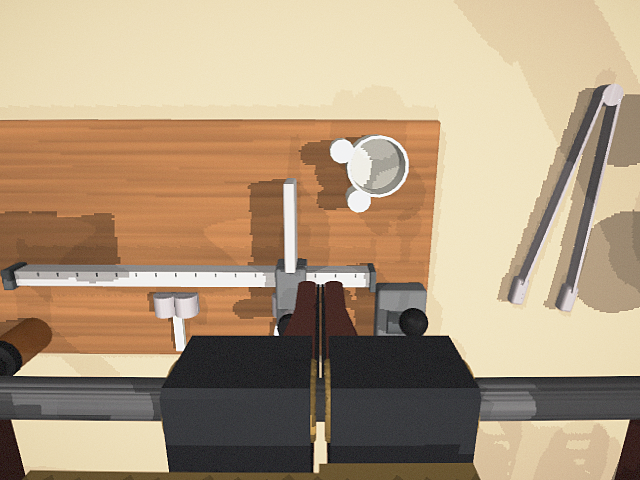

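```bash
cat >> f.py <<'E'
if len(sys.argv)>2:
    reg(*map(int,sys.argv[2:6]),*map(float,sys.argv[6:8]))
E
python3 f.py w7.png.npz 268 298 305 336 0.062 0.1; python3 f.py w7.png.npz 280 298 180 262 0.05 0.07;python3 f.py w7.png.npz 398 432 305 340 0.085 0.12; python3 f.py w1.png.npz 175 215 270 305 .07 .09
python3 - <<'E'
from h import *
im=robot.get_image('scene');cv2.imwrite('pics/s7c.png',cv2.resize(im['frame'][190:360,190:420,::-1],None,fx=3,fy=3))
E
```

```text
188 z 0.07732694382862673 ex [0.611  0.6285] ey [0.0235 0.0285 0.0357]
894 z 0.059438938043172296 ex [0.4892 0.5616] ey [0.0287 0.0339 0.0385]
669 z 0.10040640816802737 ex [0.5952 0.6156] ey [0.133  0.1433 0.1566]
1061 z 0.03457117510739416 ex [0.8795 0.941 ] ey [0.2163 0.2672 0.3676]
316 z 0.07743937014960209 ex [0.6113 0.6335] ey [-0.2228 -0.2113 -0.2007]
```

View pics/s7c.png

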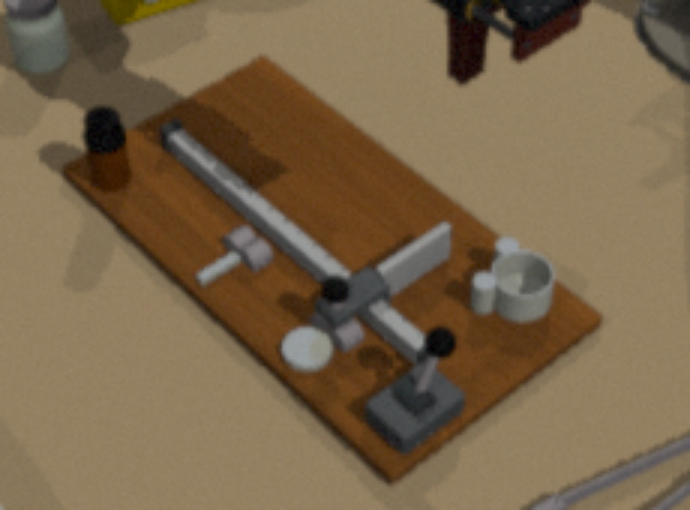

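The knob top is at 77.3 mm, the same as at rest at the start, so the pin is down. The fence at ey 0.0339 matches the clip. On to the lever: I'll go down on the robot's side of the ball.

Emit:
send_rows --pt "-0.01 0.03 0 0 0 0" --pt "-0.025 0.06 0.02 0 0 0" --pt "-0.04 0.083 0.05 0 0 0" --pt "-0.046 0.083 0.09 0 0 0" --pt "-0.046 0.083 0.13 0 0 0" --pt "-0.046 0.083 0.165 0 0 0" --pt "-0.046 0.083 0.191 0 0 0" --pt "-0.046 0.083 0.191 0 0 0" --pt "-0.056 0.083 0.191 0 0 0" --pt "-0.063 0.083 0.191 0 0 0" --pt "-0.07 0.083 0.191 0 0 0" --pt "-0.077 0.083 0.191 0 0 0" --pt "-0.084 0.083 0.191 0 0 0" --pt "-0.091 0.083 0.191 0 0 0" --pt "-0.098 0.083 0.191 0 0 0" --pt "-0.105 0.083 0.191 0 0 0" --pt "-0.112 0.083 0.191 0 0 0" --pt "-0.119 0.083 0.191 0 0 0" --pt "-0.124 0.083 0.191 0 0 0" --pt "-0.124 0.083 0.191 0 0 0"

```text
clock: 16.75
ee_pos: [0.6141, 0.215, 0.0906]
eef_rot: [[-0.994, -0.112, 0.001], [-0.112, 0.994, -0.0], [-0.001, -0.0, -1.0]]
ft_force: [0.4, -0.6, 0.3]
finger_gap: 0.005
```

```bash
python3 look.py w8.png; python3 - <<'E'
from h import *
im=robot.get_image('scene');cv2.imwrite('pics/s8c.png',cv2.resize(im['frame'][190:360,190:420,::-1],None,fx=3,fy=3))
E
```

```text
16.75 [0.6141 0.215  0.0906] [[-0.9937 -0.1122  0.0008]
 [-0.1122  0.9937 -0.0002]
 [-0.0007 -0.0003 -1.    ]] 0.004822082357189885 [ 0.4039 -0.6429  0.3313]
59.722353220040624 [-0.0224  0.      0.      0.      0.    ] [[-0.1133 -0.9545 -0.2759  0.5394]
 [ 0.9936 -0.1086 -0.0321  0.2066]
 [ 0.0006 -0.2777  0.9607  0.2383]
 [ 0.      0.      0.      1.    ]]
rail_end 0.96 [246.9, 180.2] [0.5706 0.176  0.044 ] [0.5751 0.1716 0.016 ]
stop_mark 0.88 [118.2, 241.2] [0.6068 0.1162 0.0453] [0.617  0.1024 0.016 ]
fence 0.56 [65.7, 52.8] [0.5244 0.0965 0.0482] [0.5237 0.0914 0.0395]
clip_round 0.72 [117.3, 238.7] [0.6054 0.116  0.0458] [0.6156 0.102  0.016 ]
lock_tip 0.65 [317.4, 377.9] [0.5872 0.2116 0.1684] [0.6401 0.2171 0.091 ]
```

View pics/s8c.png

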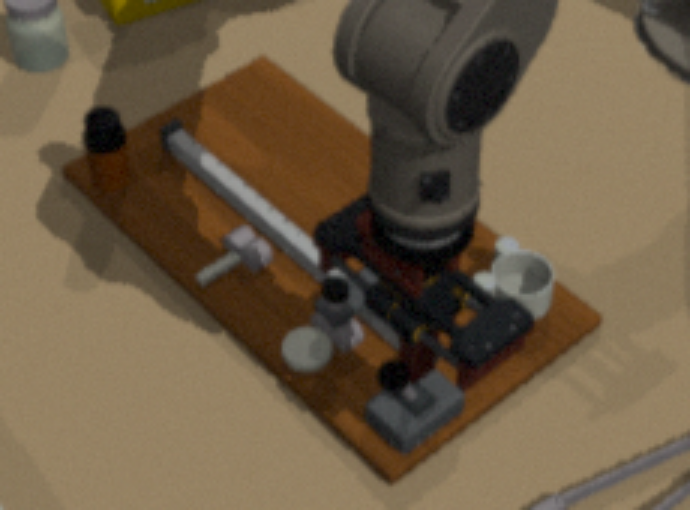

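View pics/w8.png

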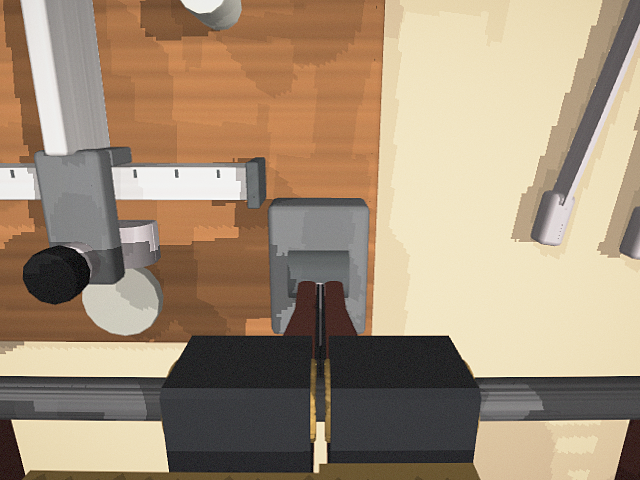

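Emit:
send_rows --pt "-0.002 0 0 0 0 0" --pt "-0.004 0 0 0 0 0" --pt "-0.006 0 0 0 0 0" --pt "-0.008 0 0 0 0 0" --pt "-0.008 0 0 0 0 0"

```text
clock: 17.8
ee_pos: [0.6186, 0.2156, 0.0903]
eef_rot: [[-0.994, -0.113, -0.006], [-0.113, 0.994, -0.001], [0.006, -0.0, -1.0]]
ft_force: [-10.0, -1.2, 5.6]
finger_gap: 0.004
```

The force rose to 10 N, so the lever is at its end stop. Backing off and up to check.

Emit:
send_rows --pt "0.01 0 0 0 0 0" --pt "0.025 0 0 0 0 0" --pt "0.035 0 -0.02 0 0 0" --pt "0.05 0 -0.05 0 0 0" --pt "0.07 0 -0.09 0 0 0" --pt "0.09 0 -0.13 0 0 0" --pt "0.12 0 -0.17 0 0 0" --pt "0.14 0 -0.2 0 0 0" --pt "0.14 0 -0.22 0 0 0" --pt "0.14 0 -0.22 0 0 0"

```text
clock: 18.8
ee_pos: [0.482, 0.2007, 0.3144]
eef_rot: [[-0.994, -0.113, -0.001], [-0.113, 0.994, 0.004], [0.0, 0.004, -1.0]]
ft_force: [0.2, 1.1, 0.2]
finger_gap: 0.003
```

```bash
python3 look.py w9.png; python3 - <<'E'
from h import *
im=robot.get_image('scene');cv2.imwrite('pics/s9c.png',cv2.resize(im['frame'][190:360,190:420,::-1],None,fx=3,fy=3))
E
```

```text
18.8 [0.482  0.2007 0.3144] [[-0.9936 -0.1129 -0.0006]
 [-0.1129  0.9936  0.0041]
 [ 0.0001  0.0042 -1.    ]] 0.003249263615820963 [0.2001 1.0854 0.2339]
59.722353220040624 [-0.0224  0.      0.      0.      0.    ] [[-0.114  -0.9548 -0.2745  0.4076]
 [ 0.9935 -0.1082 -0.0365  0.1916]
 [ 0.0051 -0.2769  0.9609  0.4622]
 [ 0.      0.      0.      1.    ]]
rail_start 0.61 [286.3, 168.8] [0.4613 0.1644 0.0194] [0.4617 0.1642 0.016 ]
rail_start 0.59 [209.8, 225.3] [0.5206 0.0963 0.0586] [0.5326 0.0863 0.016 ]
rail_end 0.73 [281.7, 274.6] [0.5727 0.1711 0.0381] [0.5813 0.17   0.016 ]
stop_mark 0.96 [220.4, 297.6] [0.6    0.1095 0.0534] [0.6176 0.102  0.016 ]
fence 0.81 [208.9, 225.6] [0.5206 0.0959 0.0604] [0.5264 0.0909 0.0395]
fence 0.64 [140.8, 262.3] [0.5842 0.0107 0.017 ] [0.5752 0.0199 0.0395]
clip_round 0.74 [217.4, 296.7] [0.5993 0.1063 0.0535] [0.6169 0.0985 0.016 ]
clip_bar 0.88 [113.3, 293.7] [ 0.6184 -0.0134  0.0334] [ 0.6269 -0.0218  0.016 ]
lock_tip 0.49 [320.2, 360.8] [0.6343 0.2197 0.1006] [0.6404 0.2205 0.091 ]
mould 0.61 [288.8, 169.9] [0.4622 0.1671 0.0183] [0.4625 0.167  0.016 ]
mould 0.4 [139.2, 264.4] [0.5839 0.0119 0.0244] [0.5873 0.0085 0.016 ]
```

View pics/s9c.png

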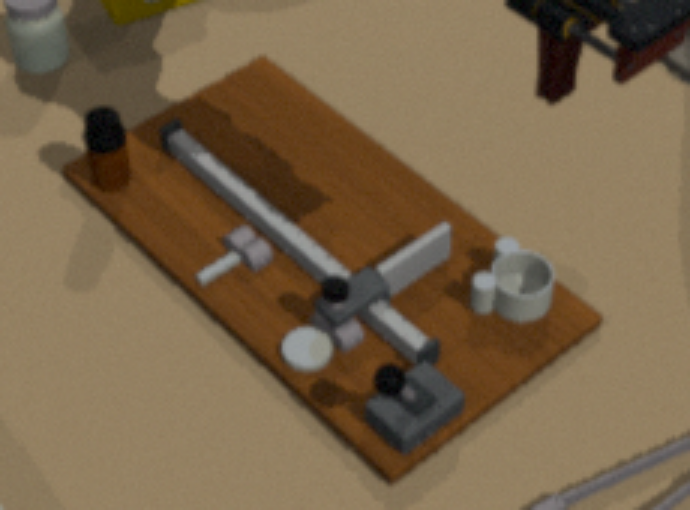

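View pics/w9.png

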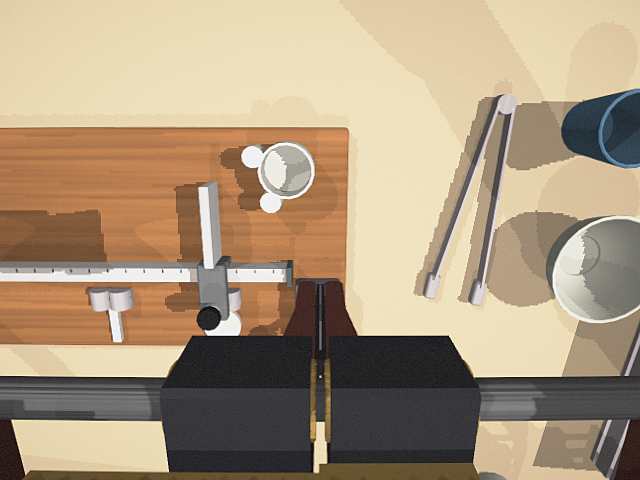

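```bash
python3 f.py w9.png.npz 195 235 180 262 0.055 0.065; python3 f.py w9.png.npz 195 222 303 332 0.065 0.09; python3 - <<'E'
from h import *
im=robot.get_image('scene')
fr=im['frame'].astype(int).sum(2)
a=atz(im,(335.7,304),.091);b=atz(im,(319.7,316.7),.091);th=.109
e=np.array([np.cos(th),np.sin(th)]);print(a,b,(b-a)[:2]@e)
r=robot.trace(im,'lock_tip');print([ (x['confidence'],x['uv']) for x in r], [(x['confidence'],x['uv'],atz(im,x['uv'],.091)) for x in robot.tip_of(im,'lock_tip')])
W=None
m=fr[295:335,305:345]<110
E
```

```text
813 z 0.05938663062684146 ex [0.4895 0.565 ] ey [0.0295 0.0351 0.0395]
479 z 0.07740011298873772 ex [0.6115 0.6339] ey [0.0239 0.0355 0.0458]
[0.58855841 0.21111288 0.091     ] [0.64272005 0.21961042 0.091     ] 0.05476461363121247
[(0.73, [443.7, 391.1]), (0.68, [319.6, 316.6]), (0.39, [319.8, 282.3])] [(0.51, [474.4, 357.8], array([0.4313949 , 0.50869673, 0.091     ])), (0.49, [318.2, 318.2], array([0.64820855, 0.22112305, 0.091     ])), (0.48, [414.4, 349.7], array([0.52442083, 0.41672134, 0.091     ]))]
```

```bash
python3 - <<'E'
from h import *
s=robot.state();print(s['clock'],s['ft_force'],abs(s['joint_velocities']).max())
print(robot.sign_off())
E
```

```text
19.5 [-0.49929948 -1.03047456  0.09466342] 0.003201351701071342
the job is handed in; nothing more can be done
None
```

The stop is seated in the round-disc clip and the lock lever is pushed all the way over. I handed the job in at 19.5 s of the 50 s allowed.

I pushed the fence with closed fingertips through the bar clip, which came first, and then over the first hump of the round clip. The stop then jumped ahead of the finger into the notch by itself. After that I pushed the lever's ball away from the robot.

Last checks:
- **Stop:** the fence is within about 1 mm of the round clip's notch along the rail.
- **Pin:** the knob top is at 77.4 mm, the same height as at rest at the start, so the pin is down.
- **Lever:** the ball moved about 55 mm, and the force rose to about 10 N against the end stop. A full swing is 58 mm, less up to 5 mm for where the lever may have started.
- **Clearance:** the arm is well clear and nothing else on the board looks moved.

Some low-confidence network reports in the last views were wrong, such as `lock_tip` on other things and a second fence. I ignored them and used the pictures and depth instead.

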